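# Snap the chip guard onto the honing fixture's rail

### The job

Take the yellow clip-on chip guard from the bench and press it down onto the steel guard rail of the blue honing fixture, to the right of the red stop collar (as seen from the robot) and a few centimetres clear of it, sloping apron towards the finned cylinder; when both jaws have snapped past the rail, lean on it for half a second with about 18 N, never more than 25 N, to prove it fully home. Then slide it along the rail until it just touches the collar without pushing the collar out of its setting, let go, and leave it upright and the other things on the bench alone.

Things in the scene. Friction and masses are not known exactly. Their poses are not given: they have to be found in the camera images.
- guard: the chip guard, about 0.1 kg: black sprung clip, yellow grip rib on top, yellow apron on one side. Origin on its bore axis (= the rail's axis when home), 16 mm above the bench as it stands on its jaws; y along the bore, z up, x to the apron's side. Black saddle block 42 (x) x 44 (y) mm, from 14 (underside, seats on the rail) to 24 mm above the origin
- guard_grip (a point): centre of the guard's yellow grip rib, 41 mm above the guard's origin, same axes. The rib is 16 mm thick (x), 32 long (y), 34 tall (z), standing on the saddle block
- guard_mouth (a point): middle of the clip's mouth, 9 mm below the guard's origin, same axes. Two sprung jaws 44 mm long with round lips here leave 22 mm, flared below to z = -16 mm from the origin; the 28 mm rail must force them apart. First touch to home: about 18 mm down. The snap needs roughly 10 to 20 N; past home it is rigid. Once home the clip grips lightly and slides against roughly 2 to 8 N
- guard_apron (a point): middle of the apron, x = +36 mm, z = +8 mm from the guard's origin, same axes. A 3 mm sheet sloping from the saddle's edge (23 mm above the origin) out and down to x = +54 mm, 7 mm below it; y from -63 to +22 mm, so it never reaches past the saddle's +y end face
- fixture: blue honing fixture, fixed: base plate 14 mm thick, x -30 to +170 mm, y -210 to +210 mm. Origin on the bench under the middle of the rail; y along the rail (to the robot's left at yaw 0), x away from the robot, z up. Steel rail 28 mm across, axis 95 mm up, between posts (115 mm tall) at y = -195 and +195 mm. Dark finned cylinder 76 mm across, 104 tall at x = +115, y = -40 mm
- collar_face (a point): centre (on the rail's axis) of the right-hand, -y face of the red stop collar on the rail; axes as the fixture's. Collar 48 mm across, 18 mm long, held by friction only: a push along the rail of more than about 14 N shifts it, and it must stay where it is set
- oiler: white plastic oiler with red pump top, handle and brass spout, 72 mm across, 125 mm tall with its spout, loose; origin under its centre. Bystander
- liner: dark steel cylinder liner, 60 mm across with foot flanges 80 x 80 mm, 50 mm tall, loose; origin under its centre. Bystander
- flatbar: bright steel flat bar 120 x 30 x 10 mm, loose; origin under its centre. Bystander
Not all that is in view belongs to the job. Several things have the shape of the guard; the one meant has the colours described above.

How it is judged:
By the outcome, as a careful person would: the job done as asked, in the order asked, and still so for the second after the job is handed in, with the robot touching nothing.
It also fails if it takes over 48 s, if anything falls off the work surface, if the arm or the gripper's body presses on something with over 40 N, if the wrist force passes 120 N, or if a joint passes its speed limit or range.

### The arm

A 6-joint arm with a two-finger parallel gripper is mounted at the origin on the work surface. World frame = base frame: x ahead of the robot, y to its left, z up, the work surface at z = 0. Lengths are in m, angles in rad, forces in N, time in s.
With the tool pointing down it reaches from about 0.25 to 0.775 m from the base axis. Payload 4 kg.
Tool frame: the origin (TCP) lies between the finger pads; the fingertips stand 11 mm ahead of it and the grasp point (between the pads) lies 8 mm behind it; z points along the fingers, y is the line along which they close (so a half turn about z gives the same grasp; the last joint's range is limited). The gripper opens to 94 mm and grips with 3 to 60 N. Pads are 16 mm wide; open, the fingers measure 119 mm over their backs; the gripper's body (75 mm by 177 mm) begins 78 mm behind the grasp point.
Start: joints at [-1.438, 0.087, 1.371, -0, 1.684, -0.103], TCP at [0.128, -0.535, 0.217] pointing down, gripper open.
Joint ranges: [-3.1, 3.1], [-0.76, 2.03], [0.27, 2.55], [-1.08, 4.22], [0.17, 2.65], [-2.57, 2.57]. Speed limits (rad/s): [2.79, 2.79, 3.14, 3.14, 3.14, 3.14].

### API

Orientations are given as a unit quaternion [w, x, y, z].
In Python, from workcell import manip gives the robot as it stands.
- The arm moves only by the shell command python3 -m jog 'ROWS' [FORCE]. ROWS is a JSON object of lists of equal length, an entry for each row: "hand": the opening, from 0 (shut) to 1 (fully open); "dp": the shift along the tool's x, y, z in cm, a list of three; "twist": the turn about the tool's z in rad. A call has 1 to 12 rows; each row is the pose to reach, as a shift and turn from the pose commanded when the call began, along the tool's axes at that moment; what a row does not reach only later rows make up. A row lasts 1/10 s, in which the tool goes at most 50 mm and 8.59 degrees, less where a joint would pass 70% of its speed; a pose out of reach is approached as far as the arm can. A call with a gripper value outside its range is refused whole. The fingers move at their own pace and stop on an object; FORCE is the grip in N (left out, the last holds). Time passes only in rows, so rows that repeat a pose let the fingers close. It gives the time, the measured TCP pose, the force, the opening and the grip force at its end, in the units of the state.
- manip.get_obs(): the state, without advancing time (a new reading comes with each control period).
- manip.get_image(name): name is "scene" or "top" or "wrist"; returns the picture (420x560x3 uint8, red, green, blue); there is no depth.
- manip.calibration(name): a dict with "intrinsics" (3x3 intrinsics, pixels), "R" (3x3) and "t" (3): a world point X has camera coordinates R X + t; the wrist camera has in their place "T_tool_cam" (4x4, takes a point from camera to tool coordinates, whose origin is the TCP and whose axes are the flange's). Camera axes: x right, y down, z forward; pixel columns grow to the right and rows downward; lengths in m; the calibration is good to about 2 mm. A picture is of the moment at which its call begins: read the wrist's pose just before it. calibration takes no time and is no camera call.
- manip.sign_off(): hands the job in; it is judged then, once.
The state is a dict: "t": time; "joint_positions": joint angles; "qd": joint speeds; "tau": joint torques, N m; "ee_pos": TCP position; "ee_rot": TCP orientation; "ft_force": force on the tool from outside, world axes, zero at the start; "torque": the same for the moment, N m; "finger_gap": finger opening in m; "grip_force": force on a finger pad.
Only numpy, scipy, OpenCV 4.12 (cv2) and the standard library are available. Lean on these libraries where they do the work, as an engineer would, in place of code of your own. Each camera call takes 0.05 s, during which the arm holds its last target. There are 200 camera calls.

## Working session

There is one attempt and no reset: what is moved stays moved. The work goes in short steps, Python scripts to look and compute and a shell command to move; the robot and the scene stay as the last step left them, time stands still between calls to the robot, and variables do not carry over. Pictures are saved under pics/ and viewed, at most 10 in all, crops included, and the job is handed in when it is done.

```bash
mkdir -p pics; python3 - <<'E'
from workcell import manip
import cv2,numpy as np
for n in ("scene","top","wrist"):
    im=manip.get_image(n); cv2.imwrite(f"pics/{n}0.png",im[:,:,::-1])
np.set_printoptions(precision=4,suppress=True)
for n in ("scene","top","wrist"): print(n,manip.calibration(n))
o=manip.get_obs(); print(o)
E
```

```text
scene {'intrinsics': array([[389.9876,   0.    , 270.9853],
       [  0.    , 389.9876, 211.4286],
       [  0.    ,   0.    ,   1.    ]]), 'R': array([[-0.8649,  0.5019,  0.0045],
       [ 0.3522,  0.6133, -0.707 ],
       [-0.3576, -0.6099, -0.7072]]), 't': array([ 0.5077, -0.0335,  1.2988])}
top {'intrinsics': array([[537.4876,   0.    , 285.0672],
       [  0.    , 537.4876, 207.8325],
       [  0.    ,   0.    ,   1.    ]]), 'R': array([[-0.004 , -1.    , -0.0074],
       [-0.9867,  0.0052, -0.1627],
       [ 0.1627,  0.0067, -0.9867]]), 't': array([-0.1124,  0.5129,  1.2695])}
wrist {'intrinsics': array([[330.2144,   0.    , 281.3708],
       [  0.    , 330.2144, 214.2174],
       [  0.    ,   0.    ,   1.    ]]), 'T_tool_cam': array([[-0.0009, -0.9704, -0.2417,  0.0703],
       [ 1.    , -0.001 ,  0.    , -0.0003],
       [-0.0002, -0.2417,  0.9704, -0.169 ],
       [ 0.    ,  0.    ,  0.    ,  1.    ]])}
{'t': 0.15, 'joint_positions': array([-1.4381,  0.0878,  1.3719, -0.    ,  1.6836, -0.1031]), 'qd': array([ 0.0004, -0.0008, -0.0027,  0.0019, -0.0013, -0.0003]), 'tau': array([  0.0005, -34.0644, -30.2794,   0.0719,   0.0306,  -0.0001]), 'ee_pos': array([ 0.1284, -0.5344,  0.2156]), 'ee_rot': array([-0.0008,  0.9931,  0.1176, -0.    ]), 'ft_force': array([-0.6983, -0.0482,  0.1839]), 'torque': array([-0.0137,  0.0286, -0.0292]), 'grip_force': 0.0, 'finger_gap': 0.09395343891243091}
```

View pics/scene0.png

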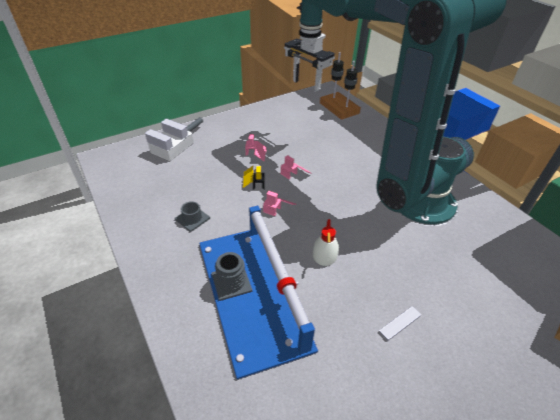

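View pics/top0.png

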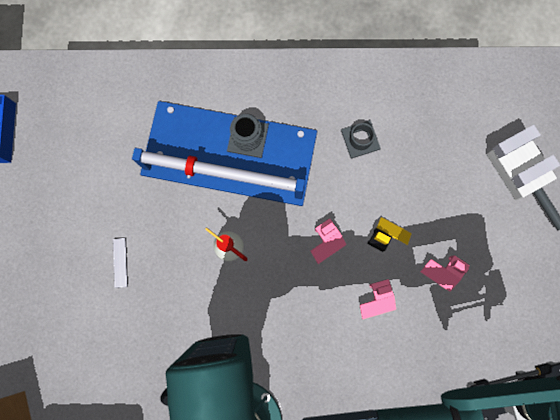

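The scene view shows the yellow guard at about (255,178), with pink decoys around it and the red collar at (287,285). In the top view the guard is at (385,235), the collar at (191,167) and the oiler at (228,244). Next I'll look at enlarged crops.

```bash
python3 - <<'E'
import cv2,numpy as np
t=cv2.imread("pics/top0.png");s=cv2.imread("pics/scene0.png")
def c(im,x,y,w,h,W,H): return cv2.resize(im[y:y+h,x:x+w],(W,H),interpolation=cv2.INTER_CUBIC)
a=np.hstack([c(t,355,205,60,50,360,300),c(s,230,155,50,50,300,300)]) # x6
b=np.hstack([c(t,125,95,200,120,400,240),c(s,195,200,130,180,260,360)[0:240]])
b=np.hstack([b,np.zeros((240,0,3),np.uint8)])
b=np.hstack([c(t,125,95,200,120,500,300),c(s,235,200,90,160,169,300)])
W=max(a.shape[1],b.shape[1])
p=lambda m:np.pad(m,((0,0),(0,W-m.shape[1]),(0,0)))
cv2.imwrite("pics/m1.png",np.vstack([p(a),p(b)]))
E
```

```text
(no output)
```

View pics/m1.png

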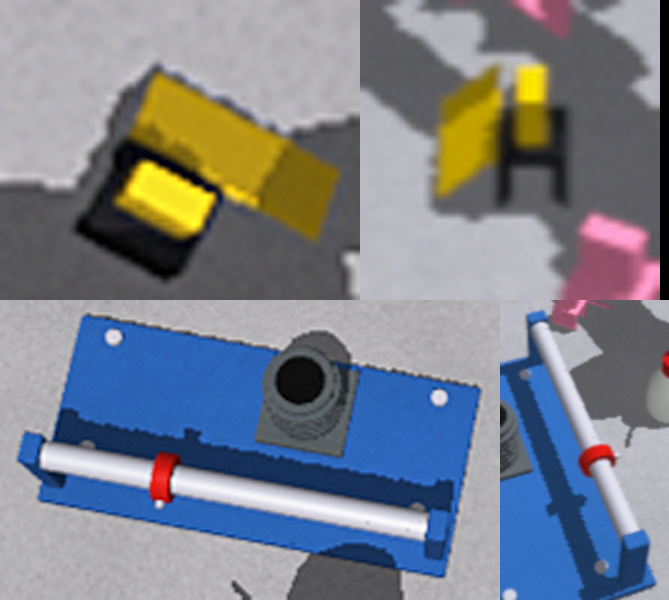

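The rib top is at about (383,237) in the top view and (258.7,168) in the scene view. The guard's y axis points up-left in the top image, so its yaw is about -28°. The rail has a yaw of about -10° and the collar's right face is at about (196,166). I'll triangulate and fit these now.

```bash
cat > h.py <<'E'
import numpy as np
from workcell import manip
from scipy.spatial.transform import Rotation as Ro
from scipy.optimize import least_squares
np.set_printoptions(precision=4,suppress=True)
def cam(n,o=None):
    c=manip.calibration(n)
    if n!="wrist": return c["intrinsics"],c["R"],c["t"]
    T=np.eye(4);q=np.array(o["ee_rot"]);T[:3,:3]=Ro.from_quat(q[[1,2,3,0]]).as_matrix();T[:3,3]=o["ee_pos"]
    M=np.linalg.inv(T@c["T_tool_cam"]); return c["intrinsics"],M[:3,:3],M[:3,3]
def proj(C,X):
    K,R,t=C; p=(np.atleast_2d(X)@R.T+t)@K.T; return p[:,:2]/p[:,2:]
def ray(C,uv):
    K,R,t=C; return -R.T@t, R.T@np.linalg.solve(K,[*uv,1])
def onz(C,uv,z):
    c,d=ray(C,uv); return c+d*(z-c[2])/d[2]
def tri(obs): # [(C,uv)..]
    f=lambda X:np.concatenate([proj(C,X)[0]-uv for C,uv in obs])
    s=least_squares(f,[.5,-.2,.05]); return s.x,np.sqrt((s.fun**2).mean())
def place(p,L): # p x,y,yaw
    c,s=np.cos(p[2]),np.sin(p[2]); L=np.atleast_2d(L)
    return np.c_[p[0]+c*L[:,0]-s*L[:,1],p[1]+s*L[:,0]+c*L[:,1],L[:,2]]
E
python3 - <<'E'
from h import *
T=cam("top");S=cam("scene")
print("rib top tri",tri([(T,(382.5,236.5)),(S,(258.7,168.5))]), onz(T,(382.5,236.5),.074))
m=lambda u,v:(125+u/2.5,95+(v-300)/2.5)
L=[(.17,.21,.014),(.17,-.21,.014),(-.03,-.21,.014),(-.03,.21,.014)]
uv=np.array([m(85,315),m(480,386),m(445,577),m(40,500)])
s=least_squares(lambda p:(proj(T,place(p,L))-uv).ravel(),[.5,0,-.17]);print("fixture",s.x,np.degrees(s.x[2]),s.fun)
print("scene post tops pred",proj(S,place(s.x,[(0,-.195,.115),(0,.195,.115),(0,0,.095)])), "collar scene ~",(287,285))
# collar along rail: height & place by two views
print("collar centre tri",tri([(T,(190.8,167)),(S,(287,284.5))]))
for k,C,q in (("T",T,m(178,478)),):
    w=onz(C,q,.119); d=w[:2]-s.x[:2]; print("face local y",-np.sin(s.x[2])*d[0]+np.cos(s.x[2])*d[1], np.cos(s.x[2])*d[0]+np.sin(s.x[2])*d[1],w)
o=manip.get_obs(); R=Ro.from_quat(np.array(o["ee_rot"])[[1,2,3,0]]).as_matrix(); print(R)
E
```

```text
rib top tri (array([ 0.4368, -0.3436,  0.0749]), np.float64(0.24795609857477088)) [ 0.4374 -0.3441  0.074 ]
fixture [ 0.5919  0.0389 -0.1936] -11.09427144553624 [-1.0406 -0.3896  1.1595  0.3897  0.8159 -0.0769 -0.9596 -0.029 ]
scene post tops pred [[254.2236 206.8569]
 [307.3133 325.0067]
 [277.127  262.9767]] collar scene ~ (287, 285)
collar centre tri (array([0.6037, 0.1075, 0.0945]), np.float64(0.2570654964089847))
face local y 0.0524088871482108 -0.0031720555387916216 [0.5988 0.091  0.119 ]
[[ 0.9723  0.2337 -0.0002]
 [ 0.2337 -0.9723  0.0016]
 [ 0.0002 -0.0017 -1.    ]]
```

The triangulated heights (rib top 75 mm, collar centre 94.5 mm) agree with the text. I'll move to hover over the guard with tool x along the guard's y axis.

```bash
python3 -m jog '{"hand":[0.7,0.7,0.7,0.7,0.7,0.7,0.7,0.7,0.7,0.7,0.7,0.7],"dp":[[4,-1.3,0],[8,-2.6,0],[12,-3.9,0],[16,-5.2,0],[20,-6.5,0],[24,-7.8,0],[28,-9.1,0],[32,-10.4,0],[34.3,-11.3,0],[34.3,-11.3,0],[34.3,-11.3,0],[34.3,-11.3,0]],"twist":[-0.1,-0.2,-0.3,-0.4,-0.5,-0.6,-0.7,-0.8,-0.85,-0.85,-0.85,-0.85]}'
python3 - <<'E'
from h import *
import cv2,json
o=manip.get_obs(); im=manip.get_image("wrist"); cv2.imwrite("pics/w1.png",im[:,:,::-1])
json.dump({k:list(map(float,o[k])) for k in("ee_pos","ee_rot")},open("w1.json","w"))
R=Ro.from_quat(np.array(o["ee_rot"])[[1,2,3,0]]).as_matrix(); print(o["t"],o["ee_pos"],R)
E
```

```text
t: 1.35
ee_pos: [0.4347, -0.3454, 0.2163]
ee_rot: [-0.0, 0.857, 0.516, -0.0]
ft_force: [0.1, -0.2, 0.4]
finger_gap: 0.0656
grip_force: 0.0
1.35 [ 0.4347 -0.3454  0.2163] [[ 0.4676  0.8839 -0.0008]
 [ 0.8839 -0.4676 -0.0002]
 [-0.0005 -0.0006 -1.    ]]
```

View pics/w1.png

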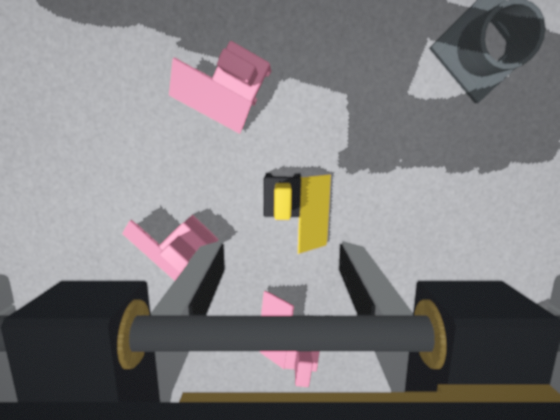

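The wrist view shows the guard near (285,200), with the rib spanning columns 274–291 and rows 182–220. The apron is on the right, out to (331,173)–(328,243), and the rib is nearly parallel to tool x. I'll fit the guard's pose from the apron and rib corners.

```bash
python3 - <<'E'
from h import *
import cv2,json
im=cv2.imread("pics/w1.png");o=json.load(open("w1.json"));C=cam("wrist",o);T=cam("top");S=cam("scene")
h=cv2.cvtColor(im,cv2.COLOR_BGR2HSV);m=cv2.inRange(h,(20,120,60),(35,255,255));m[280:]=0
n,l,st,ce=cv2.connectedComponentsWithStats(m)
K=[]
for i in range(1,n):
    if st[i,4]>100:
        c=cv2.findContours((l==i).astype(np.uint8),0,1)[0][0];q=cv2.approxPolyDP(c,3,True)[:,0]
        print(st[i],ce[i],q.tolist(), cv2.minAreaRect(c)); K.append((st[i,0],cv2.minAreaRect(c),c))
# silhouette fit: predicted convex outline of rib / apron vs masks
gx=lambda xs,ys,zs:np.array([(x,y,z+.016) for x in xs for y in ys for z in zs])
rib=gx((-.008,.008),(-.016,.016),(.024,.058))
apr=np.array([(.021,-.063,.039),(.021,.022,.039),(.054,.022,.009),(.054,-.063,.009)])
dt={}
def iou(p):
    w=np.zeros(m.shape,np.float64); tot=np.zeros((420*4,560*4),np.uint8)
    for X in (rib,apr):
        hull=cv2.convexHull((proj(C,place(p,X))*4+1.5).astype(np.int32)); cv2.fillConvexPoly(tot,hull,255)
    a=cv2.resize(tot,(560,420),interpolation=cv2.INTER_AREA)/255.
    b=m/255.; return np.abs(a-b).sum()
from scipy.optimize import minimize
best=min((minimize(iou,[.435,-.344,y],method="Nelder-Mead",options=dict(initial_simplex=np.array([[.435,-.344,y],[.445,-.344,y],[.435,-.334,y],[.435,-.344,y+.1]]))) for y in(-.55,-.45)),key=lambda r:r.fun)
p=best.x; print("guard",p,np.degrees(p[2]),best.fun,(m>0).sum())
print("rib top in top view",proj(T,place(p,[(0,0,.074)])),proj(S,place(p,[(0,0,.074)])))
R=Ro.from_quat(np.array(o["ee_rot"])[[1,2,3,0]]).as_matrix()
ya=np.degrees(np.arctan2(R[1,0],R[0,0]));print("tool x ang",ya,"want",90+np.degrees(p[2]))
# two-view height of rib top centre: top picture + wrist
print(R.T@(np.array([p[0],p[1],.056])-o["ee_pos"])*100)
E
```

```text
[ 298  175   33   78 2128] [313.3919 211.6856] [[329, 175], [300, 178], [299, 252], [325, 244]] ((313.9394226074219, 213.4981689453125), (30.016523361206055, 77.87334442138672), 1.7357046604156494)
[274 182  19  37 638] [282.6332 200.3746] [[287, 182], [277, 183], [274, 188], [276, 218], [289, 218], [292, 190]] ((283.0, 200.0), (36.0, 18.0), 90.0)
guard [ 0.4373 -0.3427 -0.5294] -30.33458986996532 264.2470588235294 2766
rib top in top view [[381.8825 236.5823]] [[258.3191 168.8075]]
tool x ang 62.11844553722969 want 59.66541013003468
[ 0.368   0.105  16.0272]
```

```bash
python3 -m jog '{"hand":[0.7,0.7,0.7,0.7,0.7,0.7,0.7,0.7,0.7],"dp":[[0.4,0.1,3],[0.4,0.1,6],[0.4,0.1,9],[0.4,0.1,12],[0.4,0.1,14],[0.4,0.1,15],[0.4,0.1,16],[0.4,0.1,16],[0.4,0.1,16]],"twist":[0.03,0.03,0.03,0.03,0.03,0.03,0.03,0.03,0.03]}'
python3 -m jog '{"hand":[0.1,0.1,0.1,0.1,0.1,0.1,0.1,0.1,0.1,0.1],"dp":[[0,0,0],[0,0,0],[0,0,0],[0,0,0],[0,0,0],[0,0,0],[0,0,0],[0,0,0],[0,0,0],[0,0,0]],"twist":[0,0,0,0,0,0,0,0,0,0]}' 55
```

```text
t: 2.3
ee_pos: [0.4387, -0.3424, 0.0575]
ee_rot: [0.001, 0.864, 0.504, 0.0]
ft_force: [0.2, -0.0, -0.0]
finger_gap: 0.0659
grip_force: 0.0
t: 3.3
ee_pos: [0.4383, -0.3417, 0.0564]
ee_rot: [-0.0, 0.864, 0.504, -0.0]
ft_force: [-0.6, 0.5, 1.0]
finger_gap: 0.0157
grip_force: 55.0
```

Grasped, with a gap of 15.7 mm, which matches the rib. Next I lift and carry it to above the rail.

```bash
python3 -m jog '{"hand":[0.1,0.1,0.1,0.1,0.1,0.1,0.1,0.1,0.1,0.1,0.1,0.1],"dp":[[0,0,-3],[0,0,-7],[0,0,-11],[1,0,-14],[4,-0.5,-16],[8,-1,-16],[12,-1.5,-16],[16,-2,-16],[20,-2.6,-16],[24,-3.2,-16],[28,-3.7,-16],[32,-4.2,-16]],"twist":[0,0,0,0,-0.05,-0.1,-0.15,-0.2,-0.25,-0.3,-0.32,-0.32]}'

```

```text
t: 4.5
ee_pos: [0.5596, -0.0409, 0.2162]
ee_rot: [-0.0, 0.772, 0.635, -0.0]
ft_force: [-0.1, -0.3, -0.6]
finger_gap: 0.0156
grip_force: 55.0
```

```bash
cat > shot.py <<'E'
import sys,json,cv2
from h import *
o=manip.get_obs(); im=manip.get_image("wrist"); cv2.imwrite(f"pics/{sys.argv[1]}.png",im[:,:,::-1])
json.dump({k:list(map(float,o[k])) for k in("ee_pos","ee_rot")},open(sys.argv[1]+".json","w"))
E
python3 shot.py w2
python3 -m jog '{"hand":[0.1,0.1,0.1,0.1,0.1,0.1],"dp":[[3,0.6,0],[6,1.2,0],[8.5,1.6,0],[8.5,1.6,0],[8.5,1.6,0],[8.5,1.6,0]],"twist":[0,0,0,0,0,0]}'
python3 shot.py w3
python3 -c "
import cv2,numpy as np
a=cv2.imread('pics/w2.png');b=cv2.imread('pics/w3.png')
cv2.imwrite('pics/w23.png',cv2.resize(np.hstack([a[:,100:460],b[:,100:460]]),(800,467)))"
```

```text
t: 5.15
ee_pos: [0.5913, 0.0367, 0.2163]
ee_rot: [0.0, 0.773, 0.635, -0.0]
ft_force: [0.2, -0.7, -0.4]
finger_gap: 0.0156
grip_force: 55.0
```

View pics/w23.png

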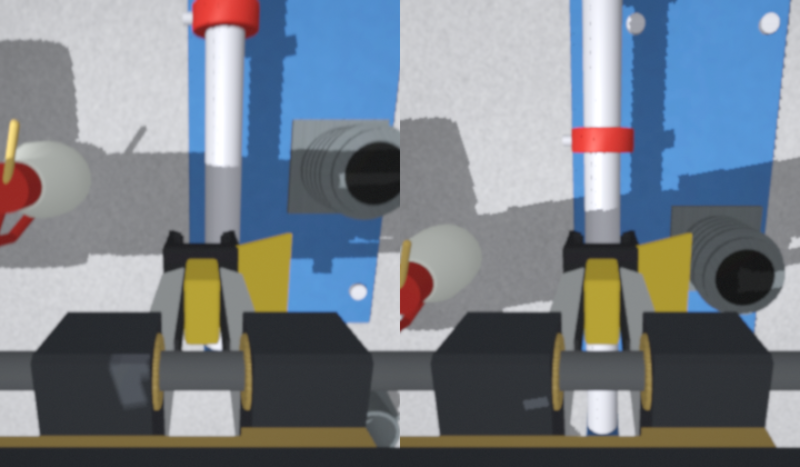

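Both views show the guard held square, with its saddle in line with the rail. The collar's near edge is at about (602,151) in the right half. I'll measure the rail line, collar face and guard-in-hand from both.

```bash
python3 - <<'E'
from h import *
import cv2,json
obs=[]
for n,rows in (("w2",range(45,205,4)),("w3",list(range(5,105,4))+list(range(145,205,4)))):
    im=cv2.imread(f"pics/{n}.png");o=json.load(open(n+".json"));C=cam("wrist",o)
    h=cv2.cvtColor(im,cv2.COLOR_BGR2HSV)
    ok=(h[...,1]<75)&(h[...,2]>90)
    E=[]
    for r in rows:
        c=282+(20 if n=="w2" else 0)
        l=c
        while ok[r,l]:l-=1
        q=c
        while ok[r,q]:q+=1
        E.append((r,l+.5,q-.5))
    E=np.array(E);w=E[:,2]-E[:,1]; print(n,"width",w[[0,len(w)//2,-1]],E[[0,-1]])
    g=np.abs(w-np.polyval(np.polyfit(E[:,0],w,1),E[:,0]))<2; E=E[g]
    obs+=[(C,E)]
    red=(cv2.inRange(h,(0,150,80),(8,255,255))|cv2.inRange(h,(172,150,80),(180,255,255)))[:200]
    red[:,:200]=0
    cc=int(E[:,1:].mean()); lo=[np.max(np.where(red[:,k])[0]) for k in range(cc-4,cc+5)];hi=[np.min(np.where(red[:,k])[0]) for k in range(cc-4,cc+5)]
    print("red at",cc,np.mean(hi)-.5,np.mean(lo)+.5)
    obs[-1]+=((cc,np.mean(hi)-.5,np.mean(lo)+.5),o)
def res(p): # line x0 (at local y=0), yaw, z ; silhouette edges of cylinder via tangent plane
    out=[]
    d=np.array([-np.sin(p[1]),np.cos(p[1]),0]);P=np.array([p[0],.0389,p[2]])
    for C,E,_,_ in obs:
        for r,a,b in E:
            for u,s in ((a,-1),(b,1)):
                c,v=ray(C,(u,r)); n=np.cross(v,d);n/=np.linalg.norm(n)
                dist=(P-c)@n; out.append((abs(dist)-.014)*1e3)
    return np.array(out)
def run(fixz):
    f=(lambda q:res([*q,.095])) if fixz else res
    s=least_squares(f,[.592,-.19] if fixz else [.592,-.19,.095],loss="soft_l1"); return s.x,np.sqrt((res([*s.x,.095] if fixz else s.x)**2).mean())
print("free z",run(0)); p,e=run(1);print("rail x at y=.0389",p,np.degrees(p[1]),e)
d=np.array([-np.sin(p[1]),np.cos(p[1]),0]);P=np.array([p[0],.0389,.095])
for (C,E,rd,o),z in zip(obs,(.109,.119)):
    for zz in (.109,.119): print("collar lower edge s along rail",zz,(onz(C,(rd[0],rd[2]),zz)-P)@d, "upper at .119",(onz(C,(rd[0],rd[1]),.119)-P)@d)
# guard in hand
C,E,rd,o=obs[1]
R=Ro.from_quat(np.array(o["ee_rot"])[[1,2,3,0]]).as_matrix()
print("tool ang",np.degrees(np.arctan2(R[1,0],R[0,0])),"rail ang",90+np.degrees(p[1]))
off=np.array(o["ee_pos"])-P; nrm=np.array([np.cos(p[1]),np.sin(p[1]),0]); print("tcp along",off@d,"across(+x local)",off@nrm)
im=cv2.imread("pics/w3.png");cv2.imwrite("pics/w3c.png",cv2.resize(im[200:320,190:350],(800,600),interpolation=cv2.INTER_CUBIC))
X=np.array([(s*.021,yy,z) for s in(-1,1) for yy in(.022,) for z in(.024,.014)])  # guard local
W=np.array(o["ee_pos"])+np.array([(*( (nrm*x+d*y)[:2]),z-.040) for x,y,z in X]); print("pred saddle corners if centred",proj(C,W).round(1).tolist())
E
```

```text
w2 width [35. 32. 31.] [[ 45.  284.5 319.5]
 [201.  284.5 315.5]]
red at 300 -0.5 20.72222222222222
w3 width [36. 34. 31.] [[  5.  263.5 299.5]
 [201.  266.5 297.5]]
red at 281 115.5 135.38888888888889
free z (array([ 0.5924, -0.1923,  0.0941]), np.float64(0.27664870920861384))
rail x at y=.0389 [ 0.5924 -0.1926] -11.034817530037794 0.2793169408092462
collar lower edge s along rail 0.109 0.06672576671674552 upper at .119 0.07743438127292737
collar lower edge s along rail 0.119 0.06378516295073024 upper at .119 0.07743438127292737
collar lower edge s along rail 0.109 0.06504581998031744 upper at .119 0.08010963247546647
collar lower edge s along rail 0.119 0.06514728302973107 upper at .119 0.08010963247546647
tool ang 78.76947587126385 rail ang 78.9651824699622
tcp along -0.002368578146769822 across(+x local) -0.000703747209099973
pred saddle corners if centred [[244.3, 217.8], [246.1, 213.7], [316.9, 217.5], [315.2, 213.4]]
```

View pics/w3c.png

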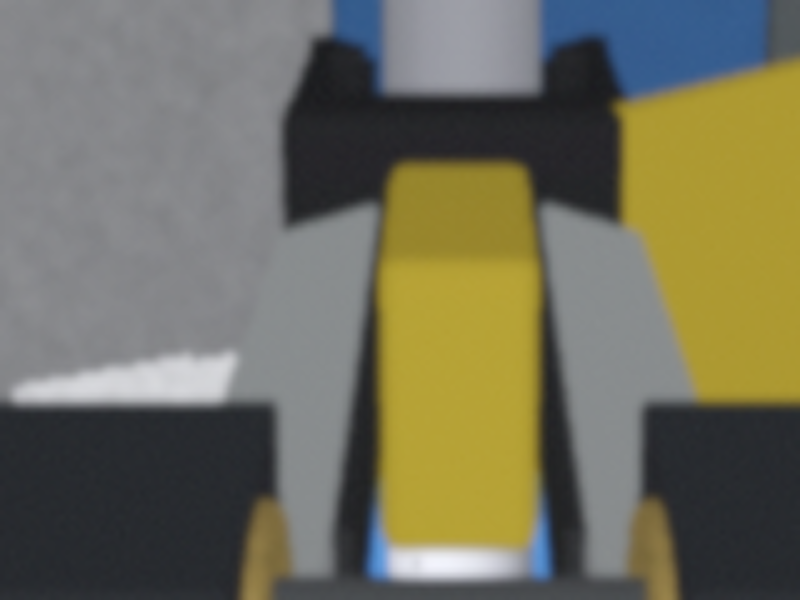

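The measurements give:

| Item | Result |
|---|---|
| Rail | x = 0.5924 at y = 0.0389, yaw -11.03° |
| Collar face | about +65 mm along the rail |
| Guard in hand | centred across, about 4 mm towards -y of the TCP |

I'll shift 0.7 mm across and 10 mm along, then descend to just above first touch.

```bash
python3 -m jog '{"hand":[0.1,0.1,0.1,0.1,0.1,0.1],"dp":[[0.5,0.07,1],[1,0.07,3],[1,0.07,5],[1,0.07,5.8],[1,0.07,5.8],[1,0.07,5.8]],"twist":[0,0,0,0,0,0]}'
python3 -m jog '{"hand":[0.1,0.1,0.1,0.1,0.1],"dp":[[0,0,0.2],[0,0,0.4],[0,0,0.6],[0,0,0.8],[0,0,0.8]],"twist":[0,0,0,0,0]}'
```

```text
t: 5.8
ee_pos: [0.5943, 0.0472, 0.159]
ee_rot: [0.0, 0.773, 0.635, 0.0]
ft_force: [0.2, 1.0, 0.0]
finger_gap: 0.0159
grip_force: 55.0
t: 6.3
ee_pos: [0.5942, 0.0475, 0.1525]
ee_rot: [0.0, 0.773, 0.635, 0.001]
ft_force: [-3.1, 0.5, 5.7]
finger_gap: 0.0154
grip_force: 55.0
```

```bash
for i in 1; do python3 -m jog '{"hand":[0.1,0.1,0.1],"dp":[[0,-0.05,0.15],[0,-0.05,0.3],[0,-0.05,0.3]],"twist":[0,0,0]}'; done
python3 -m jog '{"hand":[0.1,0.1,0.1],"dp":[[0,0,0.1],[0,0,0.2],[0,0,0.2]],"twist":[0,0,0]}'
```

```text
t: 6.6
ee_pos: [0.5942, 0.0476, 0.151]
ee_rot: [0.001, 0.773, 0.635, 0.001]
ft_force: [-4.0, 0.0, 9.5]
finger_gap: 0.0159
grip_force: 55.0
t: 6.9
ee_pos: [0.5943, 0.0477, 0.1492]
ee_rot: [0.001, 0.773, 0.635, 0.001]
ft_force: [-3.2, -0.0, 10.7]
finger_gap: 0.0157
grip_force: 55.0
```

```bash
python3 -m jog '{"hand":[0.1,0.1,0.1],"dp":[[0,-0.06,0.1],[0,-0.06,0.2],[0,-0.06,0.2]],"twist":[0,0,0]}'
python3 -m jog '{"hand":[0.1,0.1,0.1],"dp":[[0,0,0.1],[0,0,0.2],[0,0,0.2]],"twist":[0,0,0]}'
```

```text
t: 7.2
ee_pos: [0.594, 0.0478, 0.1465]
ee_rot: [0.001, 0.773, 0.635, 0.002]
ft_force: [-1.5, 0.3, 5.5]
finger_gap: 0.0156
grip_force: 55.0
t: 7.5
ee_pos: [0.5937, 0.0478, 0.142]
ee_rot: [0.001, 0.773, 0.635, 0.001]
ft_force: [1.5, 0.5, 0.9]
finger_gap: 0.0157
grip_force: 55.0
```

```bash
python3 -m jog '{"hand":[0.1,0.1,0.1,0.1,0.1],"dp":[[0,0.03,0.1],[0,0.03,0.2],[0,0.03,0.3],[0,0.03,0.4],[0,0.03,0.4]],"twist":[0,0,0,0,0]}'
python3 -m jog '{"hand":[0.1,0.1,0.1,0.1],"dp":[[0,0,0.1],[0,0,0.2],[0,0,0.3],[0,0,0.3]],"twist":[0,0,0,0]}'
```

```text
t: 8.0
ee_pos: [0.5933, 0.0475, 0.1361]
ee_rot: [-0.0, 0.773, 0.635, -0.001]
ft_force: [3.6, -0.0, -7.7]
finger_gap: 0.0156
grip_force: 55.0
t: 8.4
ee_pos: [0.5935, 0.0474, 0.1356]
ee_rot: [0.0, 0.773, 0.635, 0.0]
ft_force: [0.0, -1.2, 0.2]
finger_gap: 0.0158
grip_force: 55.0
```

Both jaws have snapped past and the guard is seated with the TCP at z ≈ 0.1355. Now I build up the lean.

```bash
python3 -m jog '{"hand":[0.1,0.1,0.1,0.1],"dp":[[0,0,0.1],[0,0,0.2],[0,0,0.3],[0,0,0.3]],"twist":[0,0,0,0]}'
```

```text
t: 8.8
ee_pos: [0.5937, 0.0475, 0.1355]
ee_rot: [0.001, 0.773, 0.635, 0.001]
ft_force: [-3.6, -0.7, 10.4]
finger_gap: 0.0156
grip_force: 55.0
```

```bash
python3 -m jog '{"hand":[0.1,0.1,0.1,0.1],"dp":[[0,-0.05,0.1],[0,-0.05,0.2],[0,-0.05,0.22],[0,-0.05,0.22]],"twist":[0,0,0,0]}'
```

```text
t: 9.2
ee_pos: [0.5937, 0.0475, 0.1355]
ee_rot: [0.002, 0.773, 0.635, 0.002]
ft_force: [-5.6, -0.8, 15.6]
finger_gap: 0.0159
grip_force: 55.0
```

```bash
python3 -m jog '{"hand":[0.1,0.1,0.1,0.1,0.1,0.1,0.1,0.1,0.1],"dp":[[0,-0.05,0.07],[0,-0.05,0.08],[0,-0.05,0.08],[0,-0.05,0.08],[0,-0.05,0.08],[0,-0.05,0.08],[0,-0.05,0.08],[0,-0.05,0.08],[0,-0.05,0.08]],"twist":[0,0,0,0,0,0,0,0,0]}'
```

```text
t: 10.1
ee_pos: [0.5937, 0.0475, 0.1355]
ee_rot: [0.003, 0.773, 0.635, 0.002]
ft_force: [-5.5, -2.0, 17.9]
finger_gap: 0.0158
grip_force: 55.0
```

```bash
python3 -m jog '{"hand":[0.1,0.1,0.1,0.1,0.1,0.1,0.1,0.1,0.1],"dp":[[0,0,0],[0,0,0],[0,0,0],[0,0.02,-0.15],[0,0.05,-0.3],[0,0.08,-0.45],[0,0.1,-0.6],[0,0.1,-0.6],[0,0.1,-0.6]],"twist":[0,0,0,0,0,0,0,0,0]}'
python3 -m jog '{"hand":[0.1,0.1,0.1,0.1,0.1],"dp":[[0.1,0,0],[0.2,0,0],[0.4,0,0],[0.6,0,0],[0.8,0,0]],"twist":[0,0,0,0,0]}'
```

```text
t: 11.0
ee_pos: [0.5938, 0.0475, 0.1355]
ee_rot: [0.001, 0.773, 0.635, 0.0]
ft_force: [0.4, -0.8, 6.5]
finger_gap: 0.0156
grip_force: 55.0
t: 11.5
ee_pos: [0.5951, 0.0539, 0.1355]
ee_rot: [0.001, 0.773, 0.635, -0.001]
ft_force: [-1.8, -4.2, 6.7]
finger_gap: 0.0156
grip_force: 55.0
```

```bash
python3 -m jog '{"hand":[0.1,0.1,0.1,0.1,0.1,0.1,0.1,0.1],"dp":[[0.3,0,-0.1],[0.6,0,-0.2],[0.9,0,-0.2],[1.2,0,-0.2],[1.5,0,-0.2],[1.8,0,-0.2],[2.0,0,-0.2],[2.0,0,-0.2]],"twist":[0,0,0,0,0,0,0,0]}'; python3 shot.py w4
```

```text
t: 12.3
ee_pos: [0.599, 0.0758, 0.1357]
ee_rot: [-0.0, 0.772, 0.635, 0.0]
ft_force: [3.5, -1.1, -5.2]
finger_gap: 0.0155
grip_force: 55.0
```

View pics/w4.png

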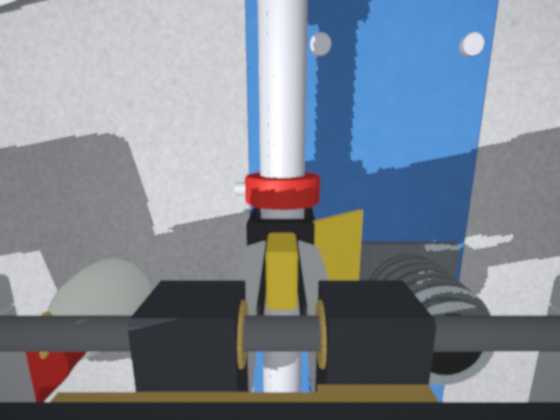

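The collar's near edge is at row 207 and the saddle's +y face at about row 217, so the remaining gap is roughly 5–9 mm. I'll creep from here.

```bash
python3 -m jog '{"hand":[0.1,0.1,0.1,0.1,0.1],"dp":[[0.05,-0.05,0.1],[0.1,-0.1,0.15],[0.15,-0.1,0.15],[0.2,-0.1,0.15],[0.25,-0.1,0.15]],"twist":[0,0,0,0,0]}'
python3 -m jog '{"hand":[0.1,0.1,0.1],"dp":[[0.05,0,0],[0.1,0,0],[0.15,0,0]],"twist":[0,0,0]}'
```

```text
t: 12.85
ee_pos: [0.5991, 0.0772, 0.1356]
ee_rot: [0.001, 0.773, 0.635, 0.001]
ft_force: [4.5, -2.5, -2.9]
finger_gap: 0.0154
grip_force: 55.0
t: 13.15
ee_pos: [0.5994, 0.0787, 0.1357]
ee_rot: [0.001, 0.773, 0.635, 0.001]
ft_force: [4.4, -2.0, -2.6]
finger_gap: 0.0157
grip_force: 55.0
```

```bash
python3 -m jog '{"hand":[0.1,0.1,0.1,0.1],"dp":[[0.05,0.05,0.04],[0.1,0.1,0.08],[0.15,0.15,0.08],[0.2,0.15,0.08]],"twist":[0,0,0,0]}'
python3 -m jog '{"hand":[0.1,0.1,0.1],"dp":[[0.05,0,0],[0.1,0,0],[0.1,0,0]],"twist":[0,0,0]}'
```

```text
t: 13.55
ee_pos: [0.6003, 0.0806, 0.1356]
ee_rot: [0.0, 0.773, 0.635, -0.0]
ft_force: [-0.6, -3.4, 6.3]
finger_gap: 0.0155
grip_force: 55.0
t: 13.85
ee_pos: [0.6005, 0.0816, 0.1355]
ee_rot: [0.0, 0.773, 0.635, -0.0]
ft_force: [0.0, -3.4, 6.3]
finger_gap: 0.0155
grip_force: 55.0
```

```bash
python3 -m jog '{"hand":[0.1,0.1,0.1,0.1],"dp":[[0.05,0,-0.05],[0.1,0,-0.1],[0.15,0,-0.1],[0.15,0,-0.1]],"twist":[0,0,0,0]}'
python3 -m jog '{"hand":[0.1,0.1,0.1],"dp":[[0.05,0,0],[0.1,0,0],[0.1,0,0]],"twist":[0,0,0]}'; python3 shot.py w5
python3 - <<'E'
import cv2;im=cv2.imread("pics/w5.png");cv2.imwrite("pics/w5c.png",cv2.resize(im[150:270,200:360],(640,480),interpolation=2))
E
```

```text
t: 14.25
ee_pos: [0.6006, 0.0823, 0.1355]
ee_rot: [0.001, 0.773, 0.635, -0.001]
ft_force: [-1.0, -5.9, 5.2]
finger_gap: 0.0156
grip_force: 55.0
t: 14.55
ee_pos: [0.6007, 0.0824, 0.1355]
ee_rot: [0.001, 0.773, 0.635, -0.002]
ft_force: [-1.6, -7.0, 3.7]
finger_gap: 0.0156
grip_force: 55.0
```

View pics/w5c.png

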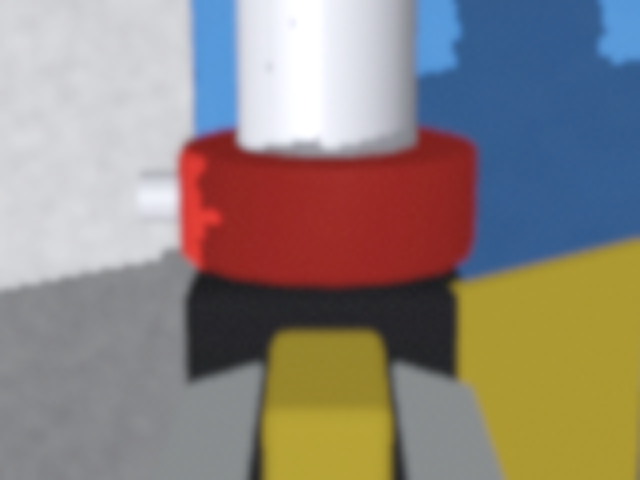

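The TCP stalls at y ≈ 0.0824 while the along-rail force rises from 3.4 to 7 N. The picture shows the saddle face against the collar. I'll relax the arm's spring load and then open.

```bash
python3 -m jog '{"hand":[0.1,0.1,0.1,0.1],"dp":[[-0.05,0,-0.03],[-0.1,-0.02,-0.06],[-0.18,-0.03,-0.1],[-0.18,-0.03,-0.1]],"twist":[0,0,0,0]}'
```

```text
t: 15.0
ee_pos: [0.6005, 0.0822, 0.1356]
ee_rot: [0.0, 0.773, 0.635, -0.0]
ft_force: [1.4, -4.4, 0.1]
finger_gap: 0.0158
grip_force: 55.0
```

```bash
python3 -m jog '{"hand":[0.1,0.1,0.1],"dp":[[-0.05,-0.03,0],[-0.1,-0.04,0],[-0.1,-0.04,0]],"twist":[0,0,0]}'
python3 -m jog '{"hand":[0.25,0.4,0.55,0.6,0.6,0.6],"dp":[[0,0,0],[0,0,0],[0,0,0],[0,0,0],[0,0,0],[0,0,0]],"twist":[0,0,0,0,0,0]}'
```

```text
t: 15.3
ee_pos: [0.6002, 0.0822, 0.1356]
ee_rot: [-0.0, 0.772, 0.635, 0.0]
ft_force: [3.8, -1.0, -1.2]
finger_gap: 0.0153
grip_force: 55.0
t: 15.9
ee_pos: [0.5999, 0.0818, 0.1362]
ee_rot: [-0.0, 0.773, 0.635, 0.0]
ft_force: [0.3, 0.2, 0.1]
finger_gap: 0.0557
grip_force: 0.0
```

Released. I'll retreat straight up and back, then check the fit in every view.

```bash
python3 -m jog '{"hand":[0.6,0.6,0.6,0.6,0.6,0.6,0.6,0.6,0.6,0.6],"dp":[[0,0,-1],[0,0,-3],[0,0,-6],[0,0,-9],[-3,0,-12],[-7,0,-12],[-10,0,-12],[-10,0,-12],[-10,0,-12],[-10,0,-12]],"twist":[0,0,0,0,0,0,0,0,0,0]}'; python3 shot.py w6
python3 - <<'E'
from h import *
import cv2,json
im=cv2.imread("pics/w6.png")
s=manip.get_image("scene")[:,:,::-1]
cv2.imwrite("pics/fin.png",np.hstack([im[0:300,130:430],cv2.resize(s[230:330,220:350],(390,300),interpolation=2)]))
h=cv2.cvtColor(im,cv2.COLOR_BGR2HSV);red=(cv2.inRange(h,(0,150,60),(8,255,255))|cv2.inRange(h,(172,150,60),(180,255,255)));red[:,:200]=0;red[:,360:]=0
C=cam("wrist",json.load(open("w6.json")))
ys,xs=np.where(red>0);cc=int(np.median(xs));r=[q for q in ys[xs==cc]];print(cc,min(r),max(r))
d=np.array([.1914,.9815,0]);P=np.array([.5924,.0389,.095])
print("upper .119 far edge s",(onz(C,(cc,min(r)-.5),.119)-P)@d,"far was .077-.080; lower .119",(onz(C,(cc,max(r)+.5),.119)-P)@d)
E
```

```text
t: 16.9
ee_pos: [0.5807, -0.0155, 0.2564]
ee_rot: [-0.0, 0.772, 0.635, 0.0]
ft_force: [0.3, -0.4, 0.0]
finger_gap: 0.0562
grip_force: 0.0
283 53 73
upper .119 far edge s 0.08035354875895968 far was .077-.080; lower .119 0.0636692030724114
```

View pics/fin.png

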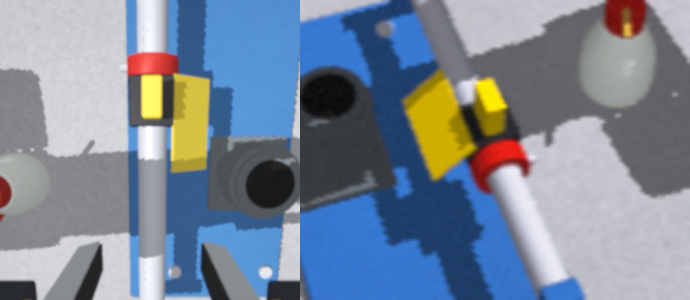

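The guard sits upright against the collar, apron towards the finned cylinder. The collar's edges read 63.7 and 80.4 mm along the rail, against 63.8–65.1 and 77–80 mm before, so it hasn't moved within measuring error. The oiler wasn't touched.

```bash
python3 -c "
from workcell import manip
print(manip.sign_off())"
```

```text
the job is handed in; nothing more can be done
None
```

The yellow chip guard is snapped onto the rail, was leaned on at about 18 N for over half a second, then slid to touch the collar without visibly moving it, let go upright, and handed in at about 17 s.

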